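# Start the nut runner and hold the hidden bolt head from turning

### The job

Press the red start lever of the yellow nut runner right down until its catch takes it and it stays down by itself; the runner then drags the bolt round. Next reach down from above into the gap behind the blue bracket, take the brass hex bolt head between the jaws and grip it firmly so that it stops turning. Finish while still holding the head, with the lever left down and the loose things on the bench left where they are.

Things in the scene. Friction and masses are not known exactly. Their poses are not given: they have to be found in the camera images.
- station: Fixed tightening station on a dark steel base 290 x 150 x 12 mm. Origin on the table straight under the middle of the bolt head; x runs along the bolt away from the runner, y sideways along the bracket, z up; upright, any yaw. On the -x side a yellow nut runner lies along x on the bolt's axis, 75 mm above the table (top 96 mm high, x -138 to -58 mm).
- front_cheek (a point): Middle of the top edge of the blue bracket's front cheek (the one the bolt goes through, between runner and head): 104 mm above the table, 6 mm thick, 124 mm long along y, at station x -24 to -18 mm. The bracket is a U channel, open at the top and at both y ends; the floor of its gap is 17 mm above the table.
- rear_cheek (a point): Middle of the top edge of the bracket's rear cheek, 74 mm above the table, 6 mm thick, at station x 32 to 38 mm. The gap between the two cheeks is 50 mm wide. Behind it, at station x 50 mm, a black 24 mm tube runs along y, its top 52 mm high.
- lever_pad (a point): Red thumb pad at the free end of the start lever, 36 mm along the lever x 34 mm x 9 mm. The point is the middle of its top face, about 149 mm above the table at station x -142 mm, y 0 with the lever up; pressed to the stop it goes down by about 40 mm (latched it stays 33 mm down) and 10 mm towards station -x. Press its top straight down with shut fingers.
- lever_pivot (a point): Pivot of the start lever, on the runner at station x -73 mm, 110 mm above the table; the lever turns about the station's y.
- lever (a joint): Start lever, rad: about -0.04 up (at rest), 0.50 pressed to its stop. A spring pushes it up with about 10 N (at most 15 N) at the pad. A sprung catch takes it once it has been pressed past about 0.43; let go, it then rises a little to about 0.40 and stays; let go sooner, it springs up. At rest a brake keeps the bolt still; any press frees it.
- bolt_head (a point): Brass hex head in the gap behind the front cheek, with a 30 mm washer behind it: 24 mm across flats, 27.7 mm across corners, 20 mm thick along the bolt. The point is its middle, 75 mm above the table; its x is the bolt's axis (station x). Grip from above, jaws closing along the station's y, its middle between the pads; closing jaws may turn it to square up its flats.
- bolt (a joint): Turn of the bolt about its axis, rad (grows on and on while driven). At 0 and every multiple of 1.047 two flats face the station's +y and -y. With the lever down and the head free it turns at about 0.3 rad/s, driven by about 0.1 N m; a grip of 20 N or more on the head stops it.
- wheel_a: Bystander: loose cart wheel lying flat, black rubber, grey hub, 110 mm across, 26 mm thick; origin under its middle. Leave it where it is.
- wheel_b: Bystander: loose cart wheel lying flat, orange hub, 100 mm across, 26 mm thick; origin under its middle. Leave it where it is.
- screwdriver: Bystander: yellow-handled screwdriver lying beside the station; origin under its middle. Leave it where it is.
- wrench: Bystander: steel wrench lying beside the station; origin under its middle. Leave it where it is.
- mallet: Bystander: rubber mallet with wooden handle, lying; origin under its middle. Leave it where it is.
- oil: Bystander: green can standing, 60 mm across, 130 mm tall; origin under its middle. Leave it where it is.
- tray: Bystander: green open tray 140 x 110 x 35 mm; origin under its middle. Leave it where it is.
- spacer: Bystander: aluminium ring 48 mm across, 20 mm tall, lying flat; origin under its middle. Leave it where it is.

How it is judged:
By the outcome, as a careful person would: the job done as asked, in the order asked, and still so for the second after the job is handed in, while the arm keeps its last pose, push and grip.
It also fails if it takes over 48 s, if anything falls off the work surface, if the arm or the gripper's body presses on something with over 40 N, if the wrist force passes 120 N, or if a joint passes its speed limit or range.

### The arm

A 6-joint arm with a two-finger parallel gripper is mounted at the origin on the work surface. World frame = base frame: x ahead of the robot, y to its left, z up, the work surface at z = 0. Lengths are in m, angles in degrees, forces in N, time in s.
With the tool pointing down it reaches from about 0.375 to 0.9 m from the base axis. Payload 3.1 kg.
Tool frame: the origin (TCP) lies midway between the tips of the shut fingers; the grasp point (between the pads) lies bot.hold_point_z behind it (bot.hold_point_z is the distance from the TCP to the grasp point, in m); z points along the fingers, y is the direction in which the jaws open and shut (so a half turn about z gives the same grasp; the last joint's range is limited). The gripper opens to 87 mm and grips with 3 to 60 N. Pads are 19 mm wide; open, the fingers measure 117 mm over their backs; the gripper's body (75 mm by 190 mm) begins 51 mm behind the grasp point.
Start: joints at [58.814, 30.224, 82.088, -0, 67.689, -10.227], TCP at [0.224, 0.584, 0.189] pointing down, gripper open.
Joint ranges: [-176.69, 176.69], [-43.24, 126.21], [12.49, 139.97], [-82, 262], [0, 151.66], [-163.58, 163.58]. Speed limits (degrees/s): [159.86, 159.86, 180, 180, 180, 180].

### API

Orientations are given as a 3x3 rotation matrix whose columns are the frame's x, y, z axes.
In Python, from rig import bot, vision, order gives the robot as it stands. The module is installed in compiled form; this text tells all that it offers.
- The arm moves only by the tool move_arm, never from a script. Its argument "moves" is a list of rows, each an object of numbers: "hand": the finger opening in mm, from 0 to 87; "x", "y", "z": the shift along the tool's x, y, z in units of 25 mm (1.0 is 25 mm); "wx", "wy", "wz": the turn, a rotation vector about the tool's x, y, z in degrees. In form: [{"hand": .., "x": .., "y": .., "z": .., "wx": .., "wy": .., "wz": ..}, ...]. A call has 1 to 20 rows; each row shifts and turns the commanded pose from where the row before left it, along the tool's axes as they then stand; what a row does not reach is not made up. A row lasts 1/10 s, in which the tool goes at most 50 mm and 8.59 degrees, less where a joint would pass 70% of its speed; a pose out of reach is approached as far as the arm can. A call is refused whole if a number of a shift passes 1 or a number of a turn 8.59, either way. A call with a gripper value outside its range is refused whole. The fingers move at their own pace and stop on an object; the grip force is fixed at half the most. Time passes only in rows, so rows that do not move let the fingers close. It gives the time, the measured TCP pose, the force and the opening at its end, in the units of the state.
- bot.read_state(): the state, without advancing time (a new reading comes with each control period).
- vision.capture(name): name is "scene" or "top" or "wrist"; returns a dict with "image" (420x560x3 uint8, red, green, blue), "z_map" (420x560 float32, m along the optical axis (not along the pixel's ray), 0 where there is no reading), "fx", "fy", "cx", "cy" (pixels), "k1" (the pictures are not rectified: a ray, as slopes to the right and down, at radius r is drawn at 1 + k1 r^2 times it, then the intrinsics apply), "pose" (4x4, takes a point from camera to world coordinates); the wrist camera has in their place "hand_eye" (4x4, takes a point from camera to tool coordinates, whose origin is the TCP and whose axes are the flange's). Camera axes: x right, y down, z forward; pixel columns grow to the right and rows downward; lengths in m; the calibration is good to about 2 mm. A picture is of the moment at which its call begins: read the wrist's pose just before it.
- order.hand_in(): hands the job in, once; it reports no verdict.
The state is a dict: "time_s": time; "joint_positions": joint angles; "qvel": joint speeds; "tau": joint torques, N m; "position": TCP position; "tcp_rot": TCP orientation; "force": force on the tool from outside, world axes, zero at the start; "moment": the same for the moment, N m; "opening": opening from 0.0 (shut) to 1.0 (fully open).
Only numpy, scipy, OpenCV 4.12 (cv2) and the standard library are available. Lean on these libraries where they do the work, as an engineer would, in place of code of your own. Each camera call takes 0.05 s, during which the arm holds its last target.

## Working session

There is one attempt and no reset: what is moved stays moved. The work goes in short steps, Python scripts to look and compute and a tool call to move; the robot and the scene stay as the last step left them, time stands still between calls to the robot, and variables do not carry over. Pictures are saved under pics/ and viewed, and the job is handed in when it is done.

Besides the shell and the picture viewer there is one more tool, called after "Call:" as name([rows], argument=value, ...), one row to a line, values as JSON. move_arm: Moves the arm, as the interface text tells. Its arguments: {"type":"object","properties":{"moves":{"type":"array"}},"required":["moves"]}

```bash
mkdir -p pics; cat > h.py <<'E'
import numpy as np, cv2
from rig import bot, vision, order
def save(name,cap):
    cv2.imwrite(f'pics/{name}.png',cap['image'][:,:,::-1])
E
python3 - <<'E'
from h import *
s=bot.read_state();print(s, bot.hold_point_z)
for n in ['scene','top','wrist']:
    c=vision.capture(n); save(n+'0',c); np.savez(f'{n}0.npz',**c)
    print(n,{k:c[k] for k in c if k not in('image','z_map')})
E
```

```text
{'time_s': 0.0, 'joint_positions': array([ 5.88145282e+01,  3.02788541e+01,  8.21571318e+01, -8.69930384e-04,
        6.76883049e+01, -1.02264539e+01]), 'qvel': array([-0.1085178 , -0.12268715,  0.00425721, -0.07651122,  0.13253689,
       -0.07078927]), 'tau': array([ 6.49678805e-04, -4.40032268e+01, -1.76594335e+01,  6.33468828e-02,
        5.81604894e-02, -1.61035432e-04]), 'position': array([0.22310583, 0.58295752, 0.18806877]), 'tcp_rot': array([[-9.33838379e-01,  3.57693509e-01, -1.11126024e-03],
       [ 3.57695042e-01,  9.33836595e-01, -1.86308581e-03],
       [ 3.71321780e-04, -2.13731331e-03, -9.99997647e-01]]), 'force': array([ 0.23353585, -0.17334425, -0.23062274]), 'moment': array([0.01229333, 0.04423324, 0.02179507]), 'opening': 0.9966684632821429} 0.0187
scene {'fx': 520.5421160099673, 'fy': 520.5421160099673, 'cx': 275.915148835392, 'cy': 209.6342338085178, 'k1': -0.0736576904105233, 'pose': array([[ 0.73775618,  0.4641742 , -0.49016133,  1.27441071],
       [ 0.67477685, -0.48576478,  0.55561567, -0.87780289],
       [ 0.01979935, -0.74065842, -0.67158998,  1.1614001
[... 344 characters left out ...]
5507e-03,
         2.15250781e-04],
       [ 7.06409755e-03, -1.87607636e-01, -9.82218648e-01,
         1.37055495e+00],
       [ 0.00000000e+00,  0.00000000e+00,  0.00000000e+00,
         1.00000000e+00]])}
wrist {'fx': 368.39292368670175, 'fy': 368.39292368670175, 'cx': 279.6310520185515, 'cy': 206.67328868631287, 'k1': -0.021296130918533596, 'hand_eye': array([[-3.72922889e-05, -9.67680449e-01, -2.52179593e-01,
         6.84160542e-02],
       [ 9.99999960e-01,  3.45112350e-05, -2.80308703e-04,
         7.87627939e-05],
       [ 2.79952281e-04, -2.52179593e-01,  9.67680409e-01,
        -1.96991139e-01],
       [ 0.00000000e+00,  0.00000000e+00,  0.00000000e+00,
         1.00000000e+00]])}
```

View pics/scene0.png

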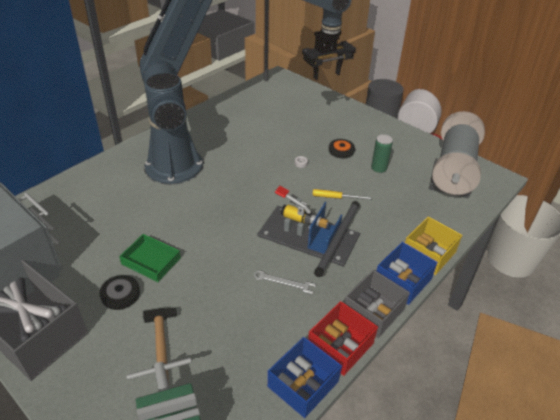

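View pics/top0.png

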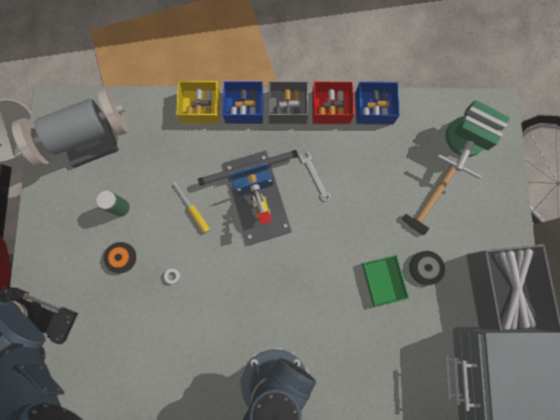

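View pics/wrist0.png

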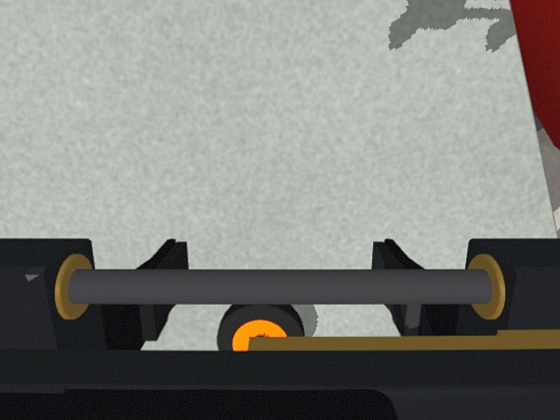

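The top view shows the station at about (258,195), with the red pad near (264,217) and the blue bracket near (252,180). The runner side faces the robot. In the scene view the pad is near (281,191) and the bracket near (325,235).

```bash
cat >> h.py <<'E'
def rays(c,px):
    px=np.atleast_2d(np.asarray(px,float))
    d=np.stack([(px[:,0]-c['cx'])/c['fx'],(px[:,1]-c['cy'])/c['fy']],1)
    u=d.copy()
    for _ in range(20): u=d/(1+float(c['k1'])*(u**2).sum(1,keepdims=True))
    return np.c_[u,np.ones(len(u))]
def pts(c,px,T):  # by depth
    px=np.asarray(px); z=c['z_map'][px[:,1].astype(int),px[:,0].astype(int)]
    r=rays(c,px)*z[:,None]
    return r@T[:3,:3].T+T[:3,3]
def onplane(c,px,h,T):
    r=rays(c,px)@T[:3,:3].T; o=T[:3,3]
    return o+r*((h-o[2])/r[:,2])[:,None]
def mask(c,col,box=None):
    hsv=cv2.cvtColor(c['image'],cv2.COLOR_RGB2HSV)
    H,S,V=[hsv[...,i].astype(int) for i in range(3)]
    m={'red':((H<6)|(H>174))&(S>150)&(V>70),'blue':(H>98)&(H<120)&(S>120)&(V>40),
       'yellow':(H>20)&(H<32)&(S>130)&(V>80),'brass':(H>8)&(H<24)&(S>90)&(V>60)}[col]
    if box is not None:
        x0,y0,x1,y1=box; k=np.zeros_like(m);k[y0:y1,x0:x1]=1;m=m&k
    return m
def pix(m): 
    v,u=np.nonzero(m); return np.c_[u,v]
E
python3 - <<'E'
from h import *
for n,box in [('top',(220,150,300,245)),('scene',(255,175,365,270))]:
    c=dict(np.load(n+'0.npz'));T=c['pose']
    x0,y0,x1,y1=box
    cv2.imwrite(f'pics/{n}0z.png',cv2.resize(c['image'][y0:y1,x0:x1,::-1],None,fx=6,fy=6,interpolation=cv2.INTER_CUBIC))
    for col in ['red','blue','yellow','brass']:
        p=pix(mask(c,col,box)); 
        if len(p)==0: continue
        P=pts(c,p,T); print(n,col,len(p),p.mean(0),P.mean(0).round(4),np.percentile(P[:,2],[5,50,95]).round(3))
        if col=='red':
            t=P[:,2]>0.14; print('  pad top',onplane(c,p[t].mean(0),.149,T),P[t].mean(0), t.sum())
        if col=='blue':
            for lo,hi,h in[(.095,.115,.104),(.065,.082,.074)]:
                t=(P[:,2]>lo)&(P[:,2]<hi);q=P[t]
                if len(q)<4: continue
                m=q.mean(0);w,v=np.linalg.eigh(np.cov((q-m)[:,:2].T));print('  ',h,len(q),m.round(4),'dir',v[:,1],np.degrees(np.arctan2(v[1,1],v[0,1])),np.ptp((q-m)[:,:2]@v[:,1]))
E
```

```text
top red 110 [264.25454545 217.30909091] [0.4931 0.0314 0.1498] [0.146 0.151 0.155]
  pad top [[0.49314362 0.0315408  0.149     ]] [0.49290298 0.03150447 0.15052737] 109
top blue 341 [251.17888563 177.2170088 ] [0.641  0.077  0.0518] [0.014 0.02  0.107]
   0.104 64 [0.6095 0.0667 0.105 ] dir [-0.29306162  0.95609356] 107.04133990956221 0.11578053191052454
   0.074 58 [0.6619 0.0832 0.074 ] dir [-0.29147691  0.95657786] 106.94639721955369 0.11830245160340658
top yellow 42 [264.76190476 204.76190476] [0.5437 0.0317 0.0859] [0.078 0.089 0.097]
top brass 89 [256.42696629 193.42696629] [0.5793 0.0579 0.0894] [0.033 0.088 0.146]
scene red 81 [281.40740741 191.33333333] [0.4942 0.0293 0.1519] [0.147 0.152 0.157]
  pad top [[0.49206026 0.03180558 0.149     ]] [0.49424856 0.02927536 0.15185209] 81
scene blue 435 [321.21149425 237.86666667] [0.6414 0.0512 0.0397] [0.016 0.021 0.086]
   0.104 16 [0.6185 0.0378 0.1025] dir [-0.29516291  0.95544694] 107.16730635562864 0.08765738783897227
   0.074 66 [0.6649 0.0558 0.0739] dir [-0.02606298  0.9996603 ] 91.49346807675215 0.11768677206050487
scene yellow 407 [308.7002457  203.60687961] [0.529  0.1291 0.0622] [0.014 0.071 0.1  ]
scene brass 265 [311.84528302 209.46792453] [0.5619 0.102  0.0758] [0.008 0.078 0.101]
```

```bash
ls pics
```

```text
scene0.png
scene0z.png
top0.png
top0z.png
wrist0.png
```

View pics/top0z.png

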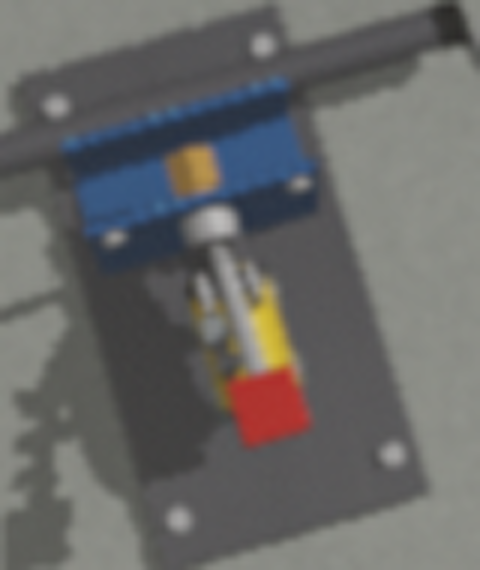

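View pics/scene0z.png

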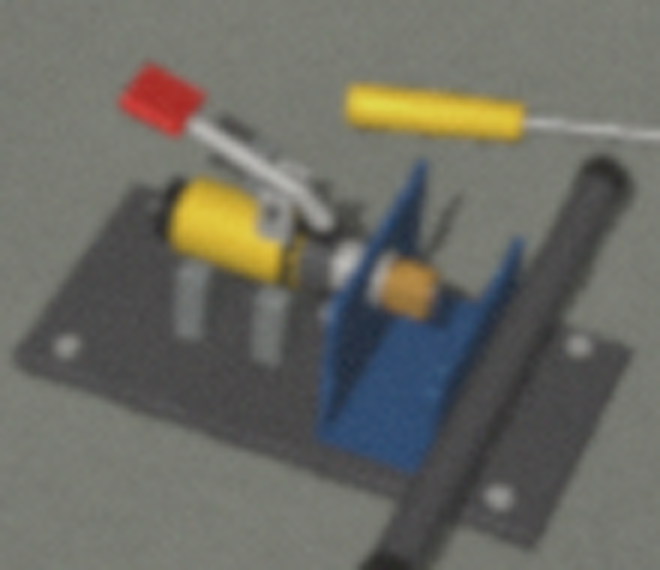

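Three independent estimates of the station origin agree within about 1 mm: pad, front cheek and rear cheek all give roughly (0.629, 0.073). Yaw is about 17°. I'll move to above the pad with the fingers shut.

Call:
move_arm([
  {"hand":0,"z":-0.3,"wz":-7.6},
  {"hand":0,"z":-0.3,"wz":-7.6},
  {"hand":0,"z":-0.3,"wz":-7.6},
  {"hand":0,"z":-0.3,"wz":-7.6},
  {"hand":0,"z":-0.3,"wz":-7.6},
  {"hand":0,"x":-0.15,"y":-1},
  {"hand":0,"x":-0.15,"y":-1},
  {"hand":0,"x":-0.15,"y":-1},
  {"hand":0,"x":-0.15,"y":-1},
  {"hand":0,"x":-0.15,"y":-1},
  {"hand":0,"x":-0.15,"y":-1},
  {"hand":0,"x":-0.15,"y":-1},
  {"hand":0,"x":-0.15,"y":-1},
  {"hand":0,"x":-0.15,"y":-1},
  {"hand":0,"x":-0.15,"y":-1},
  {"hand":0,"x":-0.15,"y":-1},
  {"hand":0,"x":-0.15,"y":-1},
  {"hand":0,"x":-0.15,"y":-1},
  {"hand":0,"x":-0.15,"y":-1},
  {"hand":0,"x":-0.15,"y":-1},
])

```text
schema error: expected keys hand, x, y, z, wx, wy, wz
```

Call:
move_arm([
  {"hand":0,"x":-0.15,"y":-1},
  {"hand":0,"x":-0.15,"y":-1},
  {"hand":0,"x":-0.15,"y":-1},
  {"hand":0,"x":-0.15,"y":-1},
  {"hand":0,"x":-0.15,"y":-1},
  {"hand":0,"x":-0.15,"y":-1},
  {"hand":0,"x":-0.15,"y":-1},
  {"hand":0,"x":-0.15,"y":-1},
  {"hand":0,"x":-0.15,"y":-1},
  {"hand":0},
  {"hand":0},
  {"hand":0},
])

```text
schema error: expected keys hand, x, y, z, wx, wy, wz
```

```bash
cat >> h.py <<'E'
O=np.array([.629,.073,0.]);ya=np.radians(17.0)
X=np.array([np.cos(ya),np.sin(ya),0]);Y=np.array([-np.sin(ya),np.cos(ya),0])
def st(p): d=np.asarray(p)-O; return np.c_[np.atleast_2d(d)@X,np.atleast_2d(d)@Y,np.atleast_2d(d)[:,2]]
def rep():
    s=bot.read_state(); R=s['tcp_rot']
    print('t',s['time_s'],'pos',s['position'].round(4),'station mm',(st(s['position'])*1e3).round(1),'F',s['force'].round(1),'open',round(s['opening'],3),'yawY',np.degrees(np.arctan2(R[1,1],R[0,1])).round(2),'z',R[:,2].round(4)); return s
def wT(c,s):
    T=np.eye(4);T[:3,:3]=s['tcp_rot'];T[:3,3]=s['position'];return T@c['hand_eye']
E
python3 - <<'E'
from h import *
s=rep();c=vision.capture('wrist');save('w1',c);T=wT(c,s)
p=pix(mask(c,'red'));print(len(p),p.mean(0), st(onplane(c,p.mean(0),.149,T))*1e3)
c=vision.capture('top');save('t1',c)
p=pix(mask(c,'red',(220,150,300,245)));print(len(p),p.mean(0) if len(p) else 0)
E
```

```text
t 0.15 pos [0.2232 0.5831 0.1883] station mm [[-238.9  606.4  188.3]] F [ 0.7 -0.1  0.1] open 1.002 yawY 69.04 z [-9.0e-04 -1.5e-03 -1.0e+00]
4818 [540.98277293  58.06475716] [[-220.3253087   793.09324643  149.        ]]
110 [264.20909091 217.37272727]
```

All keys are required.

Call:
move_arm([
  {"hand":0,"x":0,"y":0,"z":-0.3,"wx":0,"wy":0,"wz":-7.6},
  {"hand":0,"x":0,"y":0,"z":-0.3,"wx":0,"wy":0,"wz":-7.6},
  {"hand":0,"x":0,"y":0,"z":-0.3,"wx":0,"wy":0,"wz":-7.6},
  {"hand":0,"x":0,"y":0,"z":-0.3,"wx":0,"wy":0,"wz":-7.6},
  {"hand":0,"x":0,"y":0,"z":-0.3,"wx":0,"wy":0,"wz":-7.6},
  {"hand":0,"x":-0.15,"y":-1,"z":0,"wx":0,"wy":0,"wz":0},
  {"hand":0,"x":-0.15,"y":-1,"z":0,"wx":0,"wy":0,"wz":0},
  {"hand":0,"x":-0.15,"y":-1,"z":0,"wx":0,"wy":0,"wz":0},
  {"hand":0,"x":-0.15,"y":-1,"z":0,"wx":0,"wy":0,"wz":0},
  {"hand":0,"x":-0.15,"y":-1,"z":0,"wx":0,"wy":0,"wz":0},
  {"hand":0,"x":-0.15,"y":-1,"z":0,"wx":0,"wy":0,"wz":0},
  {"hand":0,"x":-0.15,"y":-1,"z":0,"wx":0,"wy":0,"wz":0},
  {"hand":0,"x":-0.15,"y":-1,"z":0,"wx":0,"wy":0,"wz":0},
  {"hand":0,"x":-0.15,"y":-1,"z":0,"wx":0,"wy":0,"wz":0},
  {"hand":0,"x":-0.15,"y":-1,"z":0,"wx":0,"wy":0,"wz":0},
  {"hand":0,"x":-0.15,"y":-1,"z":0,"wx":0,"wy":0,"wz":0},
  {"hand":0,"x":-0.15,"y":-1,"z":0,"wx":0,"wy":0,"wz":0},
  {"hand":0,"x":-0.15,"y":-1,"z":0,"wx":0,"wy":0,"wz":0},
  {"hand":0,"x":-0.15,"y":-1,"z":0,"wx":0,"wy":0,"wz":0},
  {"hand":0,"x":-0.15,"y":-1,"z":0,"wx":0,"wy":0,"wz":0},
])

```text
time_s: 2.25
position: [0.3875, 0.2406, 0.2266]
tcp_rot: [[-0.956, -0.293, 0.0], [-0.293, 0.956, 0.0], [-0.0, -0.0, -1.0]]
force: [0.6, 0.5, -0.5]
opening: 0.007
```

Call:
move_arm([
  {"hand":0,"x":-0.15,"y":-1,"z":0,"wx":0,"wy":0,"wz":0},
  {"hand":0,"x":-0.15,"y":-1,"z":0,"wx":0,"wy":0,"wz":0},
  {"hand":0,"x":-0.15,"y":-1,"z":0,"wx":0,"wy":0,"wz":0},
  {"hand":0,"x":-0.15,"y":-1,"z":0,"wx":0,"wy":0,"wz":0},
  {"hand":0,"x":-0.15,"y":-1,"z":0,"wx":0,"wy":0,"wz":0},
  {"hand":0,"x":-0.15,"y":-1,"z":0,"wx":0,"wy":0,"wz":0},
  {"hand":0,"x":-0.15,"y":-1,"z":0,"wx":0,"wy":0,"wz":0},
  {"hand":0,"x":-0.15,"y":-1,"z":0,"wx":0,"wy":0,"wz":0},
  {"hand":0,"x":-0.15,"y":-1,"z":0,"wx":0,"wy":0,"wz":0},
  {"hand":0,"x":0,"y":0,"z":0,"wx":0,"wy":0,"wz":0},
  {"hand":0,"x":0,"y":0,"z":0,"wx":0,"wy":0,"wz":0},
])

```text
time_s: 3.35
position: [0.485, 0.0363, 0.2264]
tcp_rot: [[-0.957, -0.292, -0.001], [-0.292, 0.957, 0.001], [0.001, 0.001, -1.0]]
force: [-0.6, -0.6, 0.1]
opening: 0.002
```

```bash
python3 - <<'E'
from h import *
s=rep();c=vision.capture('wrist');save('w1',c);T=wT(c,s)
for col in['red','blue','brass','yellow']:
  p=pix(mask(c,col))
  if len(p): P=pts(c,p,T);print(col,len(p),p.mean(0),(st(np.median(P,0))*1e3).round(1))
E
```

```text
t 3.35 pos [0.485  0.0363 0.2264] station mm [[-148.4    7.   226.4]] F [-0.6 -0.6  0.1] open 0.002 yawY 106.96 z [-9.e-04  7.e-04 -1.e+00]
red 1816 [272.38270925 210.4438326 ] [[-143.1    1.5  151.1]]
blue 23 [279.56521739 316.30434783] [[-22.    7.  103.1]]
brass 7571 [258.50165104 334.9132215 ] [[-172.6    4.5  358.6]]
yellow 2578 [365.71489527 272.60822343] [[-100.1  184.2   27.2]]
```

View pics/w1.png

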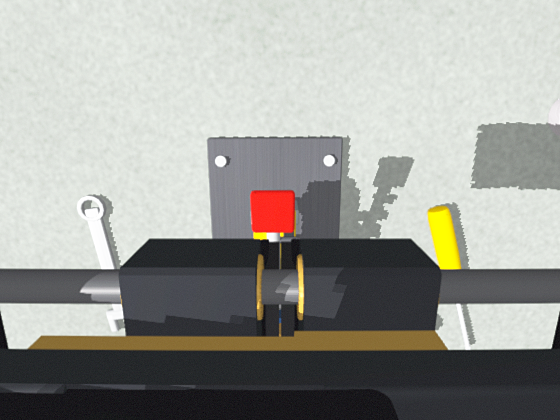

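The wrist view shows the red pad at (272,210), which puts it at station (-143, 1.5), in agreement with the top view. Next I descend to just above it.

Call:
move_arm([
  {"hand":0,"x":-0.15,"y":-0.25,"z":0.7,"wx":0,"wy":0,"wz":0},
  {"hand":0,"x":0,"y":0,"z":0.7,"wx":0,"wy":0,"wz":0},
  {"hand":0,"x":0,"y":0,"z":0.7,"wx":0,"wy":0,"wz":0},
  {"hand":0,"x":0,"y":0,"z":0.7,"wx":0,"wy":0,"wz":0},
  {"hand":0,"x":0,"y":0,"z":0,"wx":0,"wy":0,"wz":0},
  {"hand":0,"x":0,"y":0,"z":0,"wx":0,"wy":0,"wz":0},
])

```text
time_s: 4.0
position: [0.4903, 0.0324, 0.1567]
tcp_rot: [[-0.956, -0.294, -0.001], [-0.294, 0.956, 0.0], [0.001, 0.0, -1.0]]
force: [-0.7, -1.1, -0.9]
opening: 0.003
```

Call:
move_arm([
  {"hand":0,"x":0.0,"y":0,"z":0.25,"wx":0,"wy":0,"wz":0},
  {"hand":0,"x":0.03,"y":0,"z":0.25,"wx":0,"wy":0,"wz":0},
  {"hand":0,"x":0.03,"y":0,"z":0.25,"wx":0,"wy":0,"wz":0},
  {"hand":0,"x":0.04,"y":0,"z":0.25,"wx":0,"wy":0,"wz":0},
  {"hand":0,"x":0.05,"y":0,"z":0.25,"wx":0,"wy":0,"wz":0},
  {"hand":0,"x":0.05,"y":0,"z":0.2,"wx":0,"wy":0,"wz":0},
  {"hand":0,"x":0,"y":0,"z":0,"wx":0,"wy":0,"wz":0},
  {"hand":0,"x":0,"y":0,"z":0,"wx":0,"wy":0,"wz":0},
])

```text
time_s: 4.8
position: [0.486, 0.03, 0.1202]
tcp_rot: [[-0.956, -0.293, -0.0], [-0.293, 0.956, 0.0], [0.0, 0.0, -1.0]]
force: [0.4, 0.4, -1.2]
opening: 0.008
```

```bash
python3 - <<'E'
from h import *
s=rep()
E
```

```text
t 4.8 pos [0.486  0.03   0.1202] station mm [[-149.3    0.6  120.2]] F [ 0.4  0.4 -1.2] open 0.008 yawY 107.03 z [-2.e-04  1.e-04 -1.e+00]
```

```bash
python3 - <<'E'
from h import *
for n,box in [('scene',(240,150,360,270)),('top',(215,140,315,245))]:
    c=vision.capture(n);x0,y0,x1,y1=box
    cv2.imwrite(f'pics/{n}2z.png',cv2.resize(c['image'][y0:y1,x0:x1,::-1],None,fx=5,fy=5,interpolation=cv2.INTER_CUBIC))
s=rep();print(s['tau'])
c=vision.capture('wrist');save('w2',c);p=pix(mask(c,'red'));print(len(p),p.mean(0),p.min(0),p.max(0))
E
```

```text
t 4.9 pos [0.4862 0.03   0.1204] station mm [[-149.1    0.6  120.4]] F [ 1.1  0.5 -0.6] open 0.006 yawY 107.04 z [ 3.e-04  0.e+00 -1.e+00]
[-2.17643677e-02 -3.47053957e+01 -1.20617178e+01 -5.12140535e-02
  5.43140934e-02  6.78453125e-05]
387 [280.96382429 239.7881137 ] [249 235] [314 268]
```

View pics/scene2z.png

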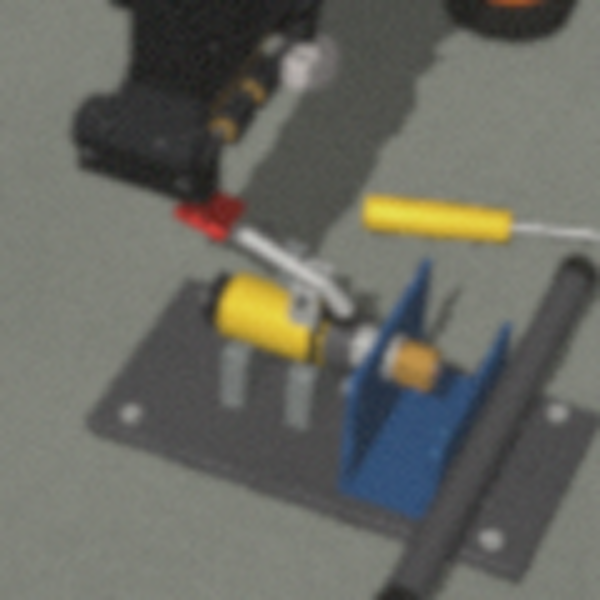

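View pics/w2.png

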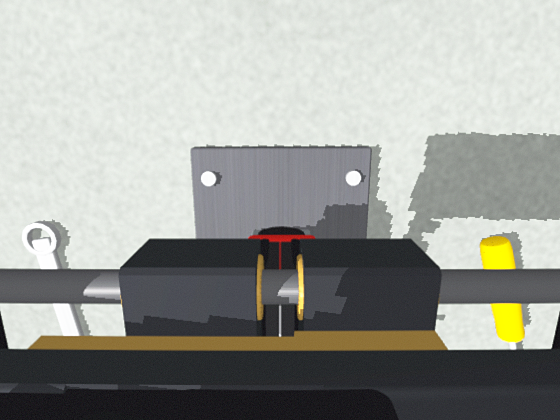

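```bash
python3 - <<'E'
from h import *
s=rep();c=vision.capture('wrist');T=wT(c,s)
p=pix(mask(c,'red'));P=st(pts(c,p,T))*1e3
print(np.percentile(P,[2,25,50,75,98],axis=0).round(1))
for n,b in[('scene',(255,175,365,270)),('top',(220,150,300,245))]:
    c=vision.capture(n);p=pix(mask(c,'red',b));P=st(pts(c,p,c['pose']))*1e3
    print(n,len(p),p.mean(0),np.percentile(P,[5,50,95],axis=0).round(1))
E
```

```text
t 4.95 pos [0.4862 0.03   0.1205] station mm [[-149.1    0.6  120.5]] F [-0.  -0.3  0.9] open 0.008 yawY 107.04 z [ 4.e-04 -0.e+00 -1.e+00]
[[-160.   -13.2  147.3]
 [-159.1   -3.7  149. ]
 [-158.7    0.7  150.3]
 [-158.3    6.   151.8]
 [-150.1   16.1  163.3]]
scene 59 [281.79661017 192.57627119] [[-153.7  -17.   145.6]
 [-138.3   -6.7  149.8]
 [-128.5   11.5  155. ]]<stdin>:7: RuntimeWarning: Mean of empty slice.
  ret = um.true_divide(
Traceback (most recent call last):
IndexError: index -1 is out of bounds for axis 0 with size 0
```

View pics/top2z.png

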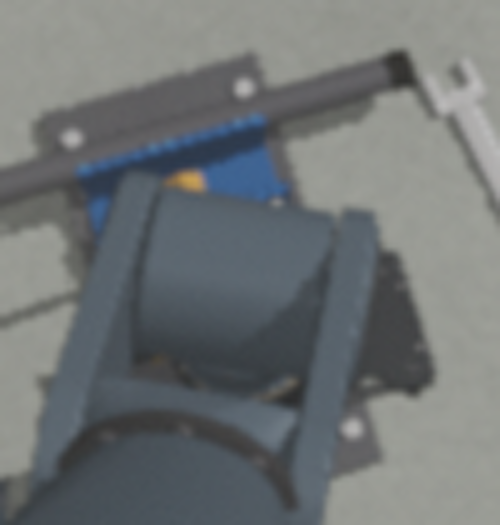

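```bash
cat >> h.py <<'E'
def proj(c,P,T):
    q=(np.atleast_2d(P)-T[:3,3])@T[:3,:3]; u=q[:,:2]/q[:,2:]
    u=u*(1+float(c['k1'])*(u**2).sum(1,keepdims=True))
    return u*[c['fx'],c['fy']]+[c['cx'],c['cy']]
E
python3 - <<'E'
from h import *
s=rep();c=vision.capture('scene')
print('tcp px',proj(c,s['position'],c['pose']))
pp=O-.142*X;print('pad up/dn',proj(c,pp+[0,0,.149],c['pose']),proj(c,O-.149*X+[0,0,.12],c['pose']))
b=(240,150,330,230);im=c['image'].copy();u,v=proj(c,s['position'],c['pose'])[0];print(u,v)
big=cv2.resize(im[150:220,250:320,::-1],None,fx=8,fy=8,interpolation=cv2.INTER_CUBIC)
cv2.circle(big,(int((u-250+.5)*8),int((v-150+.5)*8)),5,(0,255,0),2);cv2.imwrite('pics/s3z.png',big)
# height map of scene along columns near fingers
for v in range(176,206,2):
    q=np.c_[np.arange(276,292,3),np.full(6,v)];P=st(pts(c,q,c['pose']))*1e3
    print(v,P[:,[0,2]].round(0).tolist())
E
```

```text
t 5.1 pos [0.4861 0.03   0.1204] station mm [[-149.2    0.7  120.4]] F [-0.3 -0.3  0.8] open 0.004 yawY 107.04 z [ 3.e-04 -0.e+00 -1.e+00]
tcp px [[279.3291647  197.88306269]]
pad up/dn [[281.61806991 191.55298136]] [[279.28352274 198.13906456]]
279.3291647025822 197.88306268892364
176 [[-125.0, 272.0], [-119.0, 269.0], [-126.0, 240.0], [-120.0, 237.0], [-114.0, 234.0], [-219.0, -0.0]]
178 [[-123.0, 268.0], [-114.0, 271.0], [-120.0, 247.0], [-119.0, 233.0], [-221.0, 5.0], [-213.0, 3.0]]
180 [[-118.0, 271.0], [-113.0, 266.0], [-145.0, 187.0], [-226.0, 7.0], [-217.0, 5.0], [-209.0, 3.0]]
182 [[-120.0, 261.0], [-115.0, 255.0], [-142.0, 186.0], [-222.0, 4.0], [-212.0, 7.0], [-206.0, -1.0]]
184 [[-121.0, 251.0], [-114.0, 250.0], [-143.0, 176.0], [-217.0, 5.0], [-210.0, 1.0], [-199.0, 3.0]]
186 [[-121.0, 244.0], [-114.0, 243.0], [-141.0, 171.0], [-211.0, 9.0], [-204.0, 4.0], [-196.0, 1.0]]
188 [[-121.0, 236.0], [-115.0, 234.0], [-144.0, 157.0], [-210.0, 0.0], [-199.0, 5.0], [-188.0, 8.0]]
190 [[-157.0, 155.0], [-147.0, 159.0], [-141.0, 155.0], [-135.0, 150.0], [-128.0, 148.0], [-185.0, 4.0]]
192 [[-157.0, 147.0], [-146.0, 154.0], [-139.0, 151.0], [-133.0, 148.0], [-189.0, 6.0], [-182.0, 2.0]]
194 [[-224.0, 1.0], [-145.0, 148.0], [-136.0, 149.0], [-129.0, 147.0], [-187.0, 2.0], [-176.0, 6.0]]
196 [[-217.0, 6.0], [-210.0, 3.0], [-133.0, 148.0], [-131.0, 134.0], [-119.0, 144.0], [-116.0, 132.0]]
198 [[-215.0, 0.0], [-205.0, 4.0], [-196.0, 3.0], [-186.0, 5.0], [-118.0, 136.0], [-111.0, 134.0]]
200 [[-209.0, 4.0], [-199.0, 6.0], [-192.0, 3.0], [-182.0, 4.0], [-175.0, -0.0], [-110.0, 129.0]]
202 [[-206.0, 1.0], [-193.0, 10.0], [-188.0, 2.0], [-177.0, 5.0], [-170.0, 1.0], [-159.0, 6.0]]
204 [[-200.0, 5.0], [-192.0, 2.0], [-181.0, 8.0], [-175.0, -0.0], [-124.0, 96.0], [-157.0, 1.0]]
```

View pics/s3z.png

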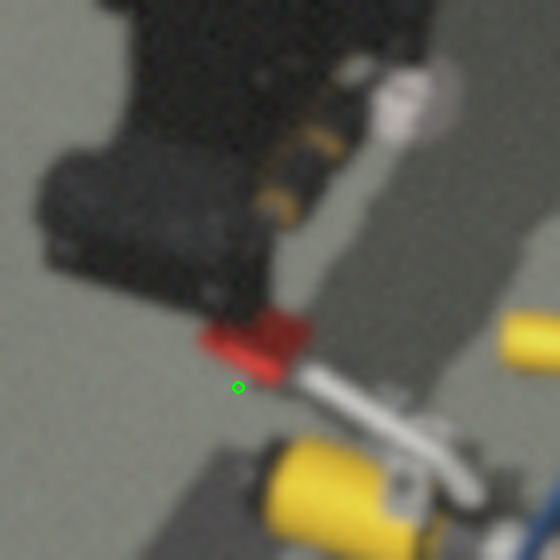

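```bash
python3 - <<'E'
from h import *
def chk(c,qs):
    P=pts(c,np.array(qs),c['hand_eye'])*1e3
    for q,p in zip(qs,P): print(q,c['image'][q[1],q[0]],p.round(1))
c=dict(np.load('wrist0.npz'));chk(c,[(180,250),(170,245),(150,270),(160,330),(378,250),(400,260),(410,320),(60,260),(280,285),(75,285)])
print()
s=rep();c=vision.capture('wrist');save('w3',c);chk(c,[(280,241),(280,260),(262,290),(290,290),(200,260),(350,260),(280,300),(270,320),(290,330),(160,242),(280,350),(20,285)])
m=c['z_map'];print(m.min(),(m==0).sum())
E
```

```text
(180, 250) [28 25 30] [  9.6 -43.5 -46.4]
(170, 245) [24 23 26] [ 11.1 -48.4 -44.2]
(150, 270) [53 54 56] [  32.9  -29.9 -118.6]
(160, 330) [20 18 20] [ -8.1 -43.2 -80. ]
(378, 250) [32 36 37] [  8.6  43.7 -43.9]
(400, 260) [ 3 17 16] [ 10.2  48.6 -58.9]
(410, 320) [66 67 68] [ -1.3  45.  -84.5]
(60, 260) [29 31 31] [  37.   -48.  -122.6]
(280, 285) [69 70 73] [ 3.050e+01  1.000e-01 -1.214e+02]
(75, 285) [68 69 72] [  30.3  -46.3 -121.3]

t 5.15 pos [0.4862 0.03   0.1205] station mm [[-149.2    0.7  120.5]] F [ 1.1  0.7 -0.5] open 0.008 yawY 107.04 z [ 4.e-04 -0.e+00 -1.e+00]
(280, 241) [202  30  24] [  8.3   0.  -31.2]
(280, 260) [127  36  37] [  3.6   0.  -43.1]
(262, 290) [95 93 99] [  30.2   -4.  -123. ]
(290, 290) [201 199 201] [  29.8    2.2 -122.4]
(200, 260) [35 39 41] [  37.5  -17.2 -123.7]
(350, 260) [45 46 47] [  37.4   15.  -123.3]
(280, 300) [88 89 92] [  27.1   -0.  -121.9]
(270, 320) [52 49 51] [ -1.6  -3.5 -83.8]
(290, 330) [47 46 50] [ -5.8   3.5 -83.3]
(160, 242) [38 42 45] [  37.6  -29.2 -112.8]
(280, 350) [104  84  48] [  23.4   -0.  -134.8]
(20, 285) [90 93 95] [  30.9  -58.3 -122.5]
0.0 895
```

```bash
python3 - <<'E'
from h import *
c=dict(np.load('scene0.npz'));T=c['pose']
im=c['image'][20:110,290:370,::-1];cv2.imwrite('pics/s0tip.png',cv2.resize(im,None,fx=7,fy=7,interpolation=cv2.INTER_CUBIC))
tcp=np.array([.2231,.583,.188]);print(proj(c,tcp,T))
v,u=np.mgrid[20:110,290:370];q=np.c_[u.ravel(),v.ravel()];P=pts(c,q,T)
R=np.array([[-.9338,.3577,0],[.3577,.9338,0],[0,0,-1.]])
L=(P-tcp)@R*1e3
k=(abs(L[:,0])<60)&(abs(L[:,1])<80)&(L[:,2]>-130)&(L[:,2]<20)
i=np.argsort(-L[k][:,2])[:25];print(np.c_[q[k][i],L[k][i].round(0)])
E
```

```text
[[325.81946454  84.98846943]]
[[315.  79.   2. -49. -35.]
 [337.  74.   1.  47. -36.]
 [316.  80. -10. -52. -37.]
 [317.  79.  -8. -47. -39.]
 [316.  79.  -7. -51. -40.]
 [314.  77.   9. -50. -40.]
 [336.  73.   2.  42. -41.]
 [313.  77.   8. -55. -42.]
 [314.  78.  -0. -55. -42.]
 [335.  72.   8.  42. -42.]
 [315.  78.  -3. -53. -42.]
 [317.  78.  -6. -46. -42.]
 [337.  73.  -3.  43. -43.]
 [338.  73.  -6.  46. -43.]
 [338.  74. -14.  41. -44.]
 [335.  71.  11.  43. -44.]
 [313.  76.  10. -54. -45.]
 [339.  74. -16.  44. -45.]
 [314.  76.   8. -51. -45.]
 [313.  74.  21. -48. -47.]
 [337.  72.  -3.  43. -47.]
 [338.  72.  -5.  47. -47.]
 [316.  78. -12. -54. -47.]
 [313.  75.  13. -53. -47.]
 [337.  71.   2.  46. -48.]]
```

View pics/s0tip.png

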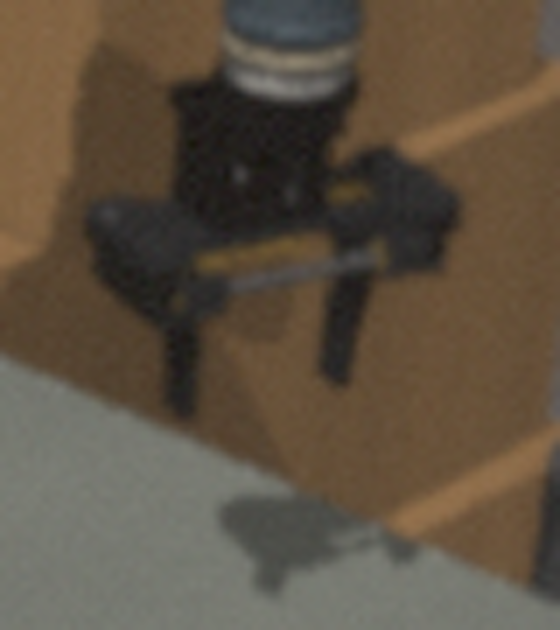

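View pics/w3.png

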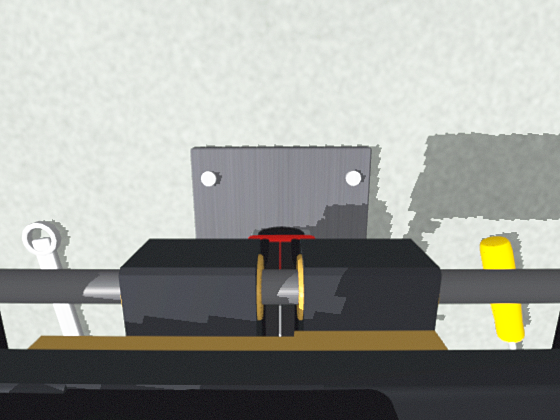

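Both cameras put the visible fingertips about 35 mm behind the reported TCP. The tip in the scene view is at about 0.154 m and the pad is still at 0.150 m, with no contact force. So I press by contact force instead, in small steps.

Call:
move_arm([
  {"hand":0,"x":-0.15,"y":0,"z":0.15,"wx":0,"wy":0,"wz":0},
  {"hand":0,"x":0,"y":0,"z":0.15,"wx":0,"wy":0,"wz":0},
  {"hand":0,"x":0,"y":0,"z":0.1,"wx":0,"wy":0,"wz":0},
  {"hand":0,"x":0,"y":0,"z":0,"wx":0,"wy":0,"wz":0},
])

```text
time_s: 5.6
position: [0.488, 0.0308, 0.1103]
tcp_rot: [[-0.956, -0.294, -0.004], [-0.294, 0.956, -0.001], [0.004, 0.0, -1.0]]
force: [-3.3, -1.6, 6.3]
opening: 0.006
```

```bash
python3 - <<'E'
from h import *
s=rep();c=vision.capture('scene');p=pix(mask(c,'red',(255,175,365,270)));P=st(pts(c,p,c['pose']))*1e3
print(len(p),p.mean(0),np.percentile(P,[5,50,95],axis=0).round(1))
cv2.imwrite('pics/s4z.png',cv2.resize(c['image'][150:250,250:350,::-1],None,fx=5,fy=5,interpolation=cv2.INTER_CUBIC))
E
```

```text
t 5.6 pos [0.488  0.0308 0.1103] station mm [[-147.2    0.9  110.3]] F [-3.3 -1.6  6.3] open 0.006 yawY 107.1 z [-3.7e-03 -8.0e-04 -1.0e+00]
40 [281.45  194.625] [[-155.   -15.   139. ]
 [-137.1   -9.4  143.7]
 [-130.5    6.7  146.7]]
```

View pics/s4z.png

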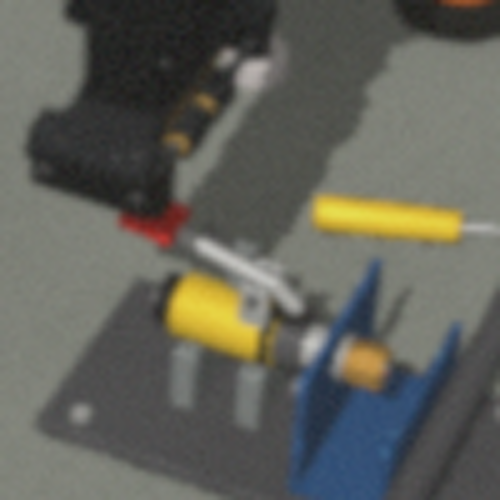

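Contact: the pad is at 143–144 mm with the TCP at 110, so the tips really are about 33 mm behind the TCP. Pressing on.

Call:
move_arm([
  {"hand":0,"x":0.03,"y":0,"z":0.16,"wx":0,"wy":0,"wz":0},
  {"hand":0,"x":0.03,"y":0,"z":0.16,"wx":0,"wy":0,"wz":0},
  {"hand":0,"x":0.03,"y":0,"z":0.16,"wx":0,"wy":0,"wz":0},
  {"hand":0,"x":0.03,"y":0,"z":0.16,"wx":0,"wy":0,"wz":0},
  {"hand":0,"x":0.04,"y":0,"z":0.16,"wx":0,"wy":0,"wz":0},
  {"hand":0,"x":0.05,"y":0,"z":0.16,"wx":0,"wy":0,"wz":0},
  {"hand":0,"x":0.05,"y":0,"z":0.16,"wx":0,"wy":0,"wz":0},
  {"hand":0,"x":0,"y":0,"z":0,"wx":0,"wy":0,"wz":0},
])

```text
time_s: 6.45
position: [0.482, 0.029, 0.0822]
tcp_rot: [[-0.956, -0.294, -0.003], [-0.294, 0.956, -0.0], [0.003, 0.001, -1.0]]
force: [-3.7, -2.4, 7.4]
opening: 0.004
```

Call:
move_arm([
  {"hand":0,"x":0.04,"y":0,"z":0.1,"wx":0,"wy":0,"wz":0},
  {"hand":0,"x":0,"y":0,"z":0,"wx":0,"wy":0,"wz":0},
])

```text
time_s: 6.65
position: [0.4819, 0.0289, 0.08]
tcp_rot: [[-0.956, -0.293, -0.001], [-0.293, 0.956, -0.0], [0.001, 0.0, -1.0]]
force: [-1.8, -0.8, 6.6]
opening: 0.002
```

Call:
move_arm([
  {"hand":0,"x":0.02,"y":0,"z":0.08,"wx":0,"wy":0,"wz":0},
  {"hand":0,"x":0,"y":0,"z":0,"wx":0,"wy":0,"wz":0},
])

```text
time_s: 6.85
position: [0.4818, 0.0288, 0.0781]
tcp_rot: [[-0.956, -0.293, -0.0], [-0.293, 0.956, 0.0], [0.0, 0.0, -1.0]]
force: [-2.5, -0.3, 6.2]
opening: 0.008
```

```bash
python3 - <<'E'
from h import *
s=rep();c=vision.capture('scene');p=pix(mask(c,'red',(255,175,365,270)));P=st(pts(c,p,c['pose']))*1e3
print(len(p),p.mean(0),np.percentile(P,[5,50,95],axis=0).round(1))
cv2.imwrite('pics/s5z.png',cv2.resize(c['image'][150:250,250:350,::-1],None,fx=5,fy=5,interpolation=cv2.INTER_CUBIC))
E
```

```text
t 6.85 pos [0.4818 0.0288 0.0781] station mm [[-153.6    0.8   78.1]] F [-2.5 -0.3  6.2] open 0.008 yawY 107.04 z [-4.e-04  0.e+00 -1.e+00]
36 [278.94444444 201.36111111] [[-162.3  -16.2  108.5]
 [-144.6   -9.9  114. ]
 [-137.    10.8  118.1]]
```

View pics/s5z.png

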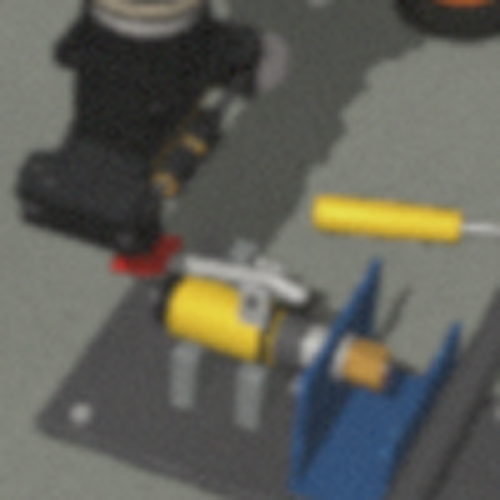

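Call:
move_arm([
  {"hand":0,"x":0.02,"y":0,"z":0.1,"wx":0,"wy":0,"wz":0},
  {"hand":0,"x":0,"y":0,"z":0,"wx":0,"wy":0,"wz":0},
])

```text
time_s: 7.1
position: [0.4819, 0.0288, 0.0763]
tcp_rot: [[-0.956, -0.293, 0.001], [-0.293, 0.956, 0.0], [-0.001, -0.0, -1.0]]
force: [-3.1, 0.8, 10.8]
opening: 0.006
```

Call:
move_arm([
  {"hand":0,"x":0,"y":0,"z":0.04,"wx":0,"wy":0,"wz":0},
  {"hand":0,"x":0,"y":0,"z":0,"wx":0,"wy":0,"wz":0},
])

```text
time_s: 7.3
position: [0.482, 0.0288, 0.076]
tcp_rot: [[-0.956, -0.293, 0.001], [-0.293, 0.956, -0.0], [-0.001, -0.0, -1.0]]
force: [-3.1, 0.9, 16.3]
opening: 0.003
```

The force rises while z stalls, so the lever is at its stop. I lift clear and check the catch.

Call:
move_arm([
  {"hand":0,"x":0,"y":0,"z":-0.3,"wx":0,"wy":0,"wz":0},
  {"hand":0,"x":0,"y":0,"z":-0.8,"wx":0,"wy":0,"wz":0},
  {"hand":0,"x":0,"y":0,"z":-1,"wx":0,"wy":0,"wz":0},
  {"hand":0,"x":0,"y":0,"z":-1,"wx":0,"wy":0,"wz":0},
  {"hand":0,"x":0,"y":0,"z":-0.5,"wx":0,"wy":0,"wz":0},
  {"hand":50,"x":0,"y":0,"z":0,"wx":0,"wy":0,"wz":0},
])

```text
time_s: 7.9
position: [0.4834, 0.0285, 0.166]
tcp_rot: [[-0.956, -0.293, 0.005], [-0.293, 0.956, -0.001], [-0.005, -0.002, -1.0]]
force: [0.4, 0.0, -0.7]
opening: 0.041
```

```bash
python3 - <<'E'
from h import *
s=rep();c=vision.capture('scene');p=pix(mask(c,'red',(255,175,365,270)));P=st(pts(c,p,c['pose']))*1e3
print(len(p),p.mean(0),np.percentile(P,[5,50,95],axis=0).round(1))
cv2.imwrite('pics/s6z.png',cv2.resize(c['image'][150:250,250:350,::-1],None,fx=5,fy=5,interpolation=cv2.INTER_CUBIC))
c=vision.capture('wrist');save('w6',c);T=wT(c,s)
p=pix(mask(c,'red'));print(len(p),np.percentile(st(pts(c,p,T))*1e3,[5,50,95],axis=0).round(1))
E
```

```text
t 7.9 pos [0.4834 0.0285 0.166 ] station mm [[-152.3   -0.   166. ]] F [ 0.4  0.  -0.7] open 0.041 yawY 107.05 z [ 5.e-03 -8.e-04 -1.e+00]
67 [278.41791045 198.94029851] [[-163.2  -16.8  114.4]
 [-150.1   -6.3  119.8]
 [-137.7   10.5  124.4]]
2427 [[-164.9  -14.5  114.7]
 [-150.3    0.7  118.4]
 [-135.    15.9  121.8]]
```

View pics/s6z.png

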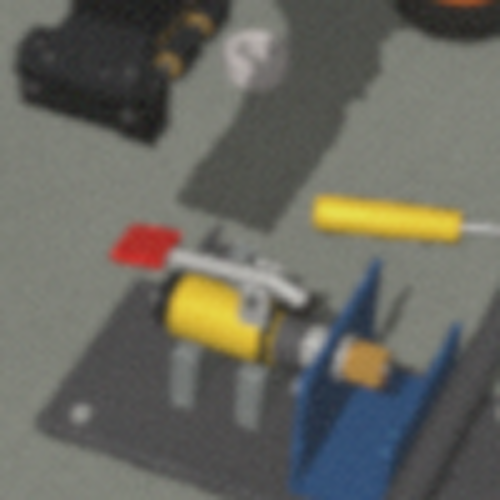

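The lever is latched, with the pad staying about 32 mm down. Next I move above the bolt head with the jaws opened.

Call:
move_arm([
  {"hand":50,"x":-0.88,"y":0,"z":0,"wx":0,"wy":0,"wz":0},
  {"hand":50,"x":-0.88,"y":0,"z":0,"wx":0,"wy":0,"wz":0},
  {"hand":50,"x":-0.88,"y":0,"z":0,"wx":0,"wy":0,"wz":0},
  {"hand":50,"x":-0.88,"y":0,"z":0,"wx":0,"wy":0,"wz":0},
  {"hand":50,"x":-0.88,"y":0,"z":0,"wx":0,"wy":0,"wz":0},
  {"hand":50,"x":-0.88,"y":0,"z":0,"wx":0,"wy":0,"wz":0},
  {"hand":50,"x":-0.88,"y":0,"z":0,"wx":0,"wy":0,"wz":0},
  {"hand":50,"x":0,"y":0,"z":0,"wx":0,"wy":0,"wz":0},
  {"hand":50,"x":0,"y":0,"z":0,"wx":0,"wy":0,"wz":0},
])

```text
time_s: 8.9
position: [0.6273, 0.0739, 0.1624]
tcp_rot: [[-0.956, -0.293, -0.004], [-0.293, 0.956, 0.0], [0.004, 0.001, -1.0]]
force: [-0.1, -0.2, -0.7]
opening: 0.575
```

```bash
python3 - <<'E'
from h import *
s=rep();c=vision.capture('wrist');save('w7',c);T=wT(c,s)
m=mask(c,'brass');p=pix(m);P=st(pts(c,p,T))*1e3;k=(P[:,2]>50)&(P[:,2]<100);print(k.sum())
if k.sum(): print(np.percentile(P[k],[2,50,98],axis=0).round(1))
c=vision.capture('scene');b=(300,180,365,260);p=pix(mask(c,'brass',b));P=st(pts(c,p,c['pose']))*1e3;k=(P[:,2]>50)&(P[:,2]<100)&(abs(P[:,0])<30);print('scene',k.sum(),p[k].mean(0),np.percentile(P[k],[2,50,98],axis=0).round(1))
cv2.imwrite('pics/s7z.png',cv2.resize(c['image'][150:250,260:360,::-1],None,fx=5,fy=5,interpolation=cv2.INTER_CUBIC))
for n in['top0']:
  c=dict(np.load(n+'.npz'));p=pix(mask(c,'brass',(240,165,265,190)));P=st(pts(c,p,c['pose']))*1e3;k=(P[:,2]>70)&(P[:,2]<100)&(abs(P[:,0])<30);print(n,k.sum(),p[k].mean(0),np.percentile(P[k],[2,50,98],axis=0).round(1))
E
```

```text
t 8.9 pos [0.6273 0.0739 0.1624] station mm [[ -1.4   1.3 162.4]] F [-0.1 -0.2 -0.7] open 0.575 yawY 107.06 z [-4.1e-03  1.0e-04 -1.0e+00]
628
[[-125.4  -15.2   79. ]
 [  -4.3    6.9   87.2]
 [  10.7   18.7   97. ]]
scene 68 [322.82352941 222.41176471] [[-11.6 -12.8  70.7]
 [ -1.5  -5.7  86.6]
 [  9.4   9.   93.2]]
top0 44 [251.63636364 177.93181818] [[-9.4 -9.5 81.4]
 [-0.3  0.5 87.3]
 [10.3 10.1 94. ]]
```

View pics/s7z.png

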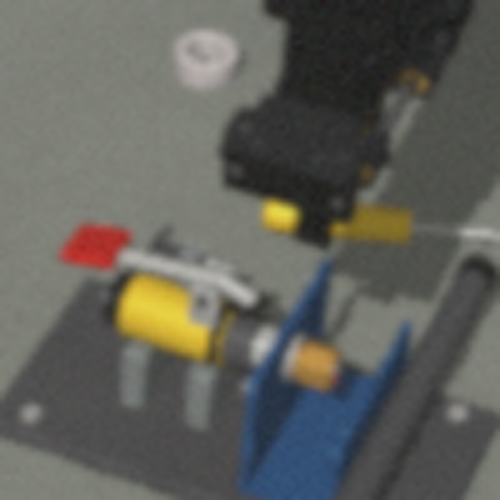

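View pics/w7.png

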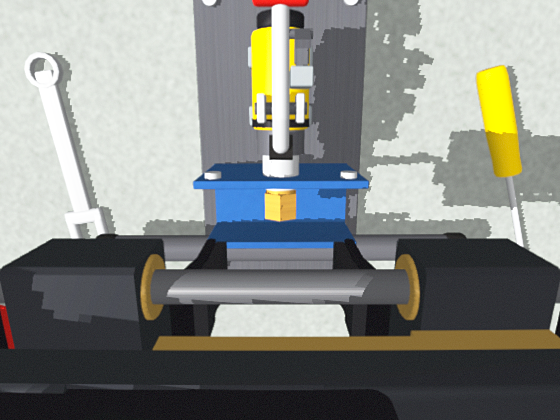

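```bash
python3 - <<'E'
from h import *
s=rep();c=vision.capture('wrist');T=wT(c,s)
m=mask(c,'brass',(255,185,305,225));p=pix(m);print(len(p),p.min(0),p.max(0))
P=pts(c,p,T);print('station',np.percentile(st(P)*1e3,[2,50,98],axis=0).round(1))
Q=pts(c,p,c['hand_eye'])*1e3;print('tool',np.percentile(Q,[2,50,98],axis=0).round(1))
b=(190,160,375,245);p=pix(mask(c,'blue',b));P=st(pts(c,p,T))*1e3
k=(P[:,2]>98);print('front',np.percentile(P[k],[2,50,98],axis=0).round(1));k=(P[:,2]>68)&(P[:,2]<80)&(P[:,0]>20);print('rear',k.sum(),np.percentile(P[k],[2,50,98],axis=0).round(1))
# finger pts
z=c['z_map'];v,u=np.mgrid[235:345,150:410];q=np.c_[u.ravel(),v.ravel()];F=pts(c,q,c['hand_eye'])*1e3
k=(F[:,2]>-75)&(F[:,2]<-20)&(z[q[:,1],q[:,0]]>0)
for sgn in(-1,1):
    G=F[k&(F[:,1]*sgn>0)];print(len(G),np.percentile(G,[1,10,50,90,99],axis=0).round(1))
E
```

```text
t 9.0 pos [0.6269 0.0736 0.1631] station mm [[ -1.8   1.2 163.1]] F [ 0.2 -0.1 -0.5] open 0.575 yawY 107.03 z [-3.5e-03  1.0e-04 -1.0e+00]
493 [266 190] [295 221]
station [[-10.9  -7.8  79.3]
 [ -0.5   6.8  86.7]
 [ 11.1  13.1  90.3]]
tool [[-13.2  -9.2  72.8]
 [ -1.6   5.5  76.4]
 [  8.8  11.8  83.8]]
front [[-69.6 -56.8  98.5]
 [-20.6   0.9 105.1]
 [-16.8  60.5 360.3]]
rear 695 [[ 32.7 -47.8  68.3]
 [ 33.4   2.3  74.1]
 [ 35.5  52.5  76.5]]
924 [[ -9.2 -35.5 -74.2]
 [  1.  -33.3 -66.2]
 [  9.6 -28.7 -53.8]
 [ 11.1 -25.2 -38.7]
 [ 11.4 -25.  -35.2]]
925 [[ -9.2  24.7 -74.3]
 [  1.   24.8 -66.1]
 [  9.6  28.4 -53.7]
 [ 11.1  33.  -38.8]
 [ 11.4  35.1 -35.4]]
```

The head centre is at station (0, ~1.5), matching where the jaws are. I descend in stages.

Call:
move_arm([
  {"hand":50,"x":-0.1,"y":0,"z":0.7,"wx":0,"wy":0,"wz":0},
  {"hand":50,"x":0,"y":0,"z":0.7,"wx":0,"wy":0,"wz":0},
  {"hand":50,"x":0,"y":0,"z":0.7,"wx":0,"wy":0,"wz":0},
  {"hand":50,"x":0,"y":0,"z":0.7,"wx":0,"wy":0,"wz":0},
  {"hand":50,"x":0,"y":0,"z":0,"wx":0,"wy":0,"wz":0},
  {"hand":50,"x":0,"y":0,"z":0,"wx":0,"wy":0,"wz":0},
])

```text
time_s: 9.65
position: [0.6305, 0.0743, 0.0945]
tcp_rot: [[-0.956, -0.293, -0.001], [-0.293, 0.956, -0.0], [0.001, 0.0, -1.0]]
force: [0.1, 0.7, 1.2]
opening: 0.578
```

```bash
python3 - <<'E'
from h import *
s=rep();c=vision.capture('wrist');save('w8',c);T=wT(c,s)
z=c['z_map'];v,u=np.mgrid[0:420,0:560];q=np.c_[u.ravel(),v.ravel()];F=pts(c,q,c['hand_eye'])*1e3
k=(F[:,2]>-105)&(F[:,2]<-30)&(z.ravel()>0)&(q[:,1]>230);print('low parts max tool x',np.percentile(F[k][:,0],[50,99,100]))
p=pix(mask(c,'brass',(240,150,320,300)));P=pts(c,p,T);S=st(P)*1e3;k=(S[:,2]>65)&(S[:,2]<95);print(p[k].min(0),p[k].max(0),np.percentile(S[k],[2,50,98],axis=0).round(1))
c=vision.capture('scene');cv2.imwrite('pics/s8z.png',cv2.resize(c['image'][150:250,260:360,::-1],None,fx=5,fy=5,interpolation=cv2.INTER_CUBIC))
E
```

```text
t 9.65 pos [0.6305 0.0743 0.0945] station mm [[ 1.9  0.8 94.5]] F [0.1 0.7 1.2] open 0.578 yawY 107.03 z [-8.e-04 -0.e+00 -1.e+00]
low parts max tool x [ 6.01172408 13.48798196 14.39062916]
[260 210] [302 248] [[-10.6 -11.   77.4]
 [ -0.1   2.   86.9]
 [ 10.8  13.9  89.9]]
```

View pics/s8z.png

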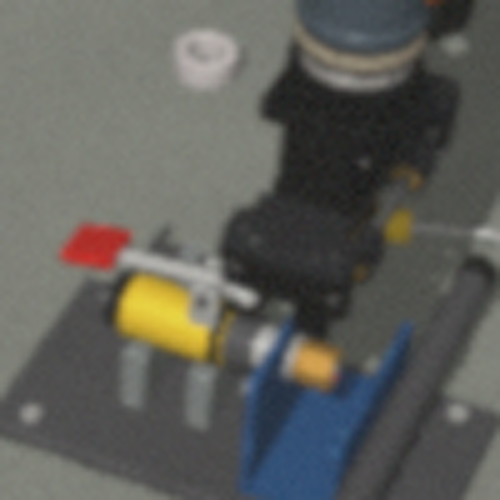

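View pics/w8.png

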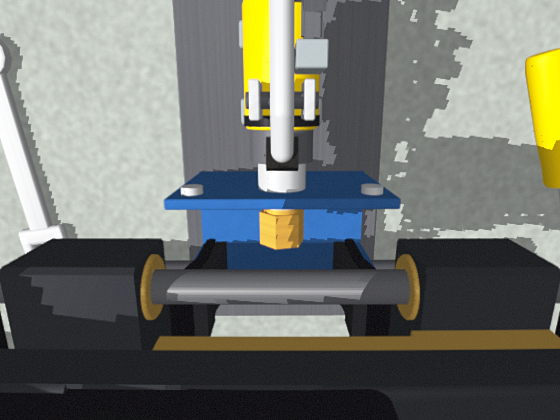

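The head at (281,230) is centred between the jaws, and the fingers clear the cheek by about 5 mm. I continue down.

Call:
move_arm([
  {"hand":50,"x":0.03,"y":0,"z":0.4,"wx":0,"wy":0,"wz":0},
  {"hand":50,"x":0,"y":0.03,"z":0.4,"wx":0,"wy":0,"wz":0},
  {"hand":50,"x":0,"y":0,"z":0.4,"wx":0,"wy":0,"wz":0},
  {"hand":50,"x":0,"y":0,"z":0.4,"wx":0,"wy":0,"wz":0},
  {"hand":50,"x":0,"y":0,"z":0,"wx":0,"wy":0,"wz":0},
])

```text
time_s: 10.25
position: [0.6285, 0.0751, 0.052]
tcp_rot: [[-0.956, -0.293, -0.004], [-0.293, 0.956, 0.0], [0.004, 0.001, -1.0]]
force: [-0.1, -0.0, -0.6]
opening: 0.573
```

Call:
move_arm([
  {"hand":50,"x":0,"y":0,"z":0.3,"wx":0,"wy":0,"wz":0},
  {"hand":50,"x":0,"y":0,"z":0.3,"wx":0,"wy":0,"wz":0},
  {"hand":50,"x":0,"y":0,"z":0.3,"wx":0,"wy":0,"wz":0},
  {"hand":50,"x":0,"y":0,"z":0.3,"wx":0,"wy":0,"wz":0},
  {"hand":50,"x":0,"y":0,"z":0,"wx":0,"wy":0,"wz":0},
])

```text
time_s: 10.75
position: [0.6291, 0.075, 0.0229]
tcp_rot: [[-0.956, -0.293, -0.003], [-0.293, 0.956, 0.0], [0.002, 0.001, -1.0]]
force: [-0.9, 0.2, 0.5]
opening: 0.574
```

```bash
python3 - <<'E'
from h import *
s=rep();c=vision.capture('wrist');save('w9',c);T=wT(c,s)
p=pix(mask(c,'brass',(230,150,330,300)));S=st(pts(c,p,T))*1e3;k=(S[:,2]>65)&(S[:,2]<95);print(k.sum())
if k.any():print(p[k].min(0),p[k].max(0),np.percentile(S[k],[2,50,98],axis=0).round(1))
c=vision.capture('scene');cv2.imwrite('pics/s9z.png',cv2.resize(c['image'][150:250,260:360,::-1],None,fx=5,fy=5,interpolation=cv2.INTER_CUBIC))
E
```

```text
t 10.75 pos [0.6291 0.075  0.0229] station mm [[ 0.7  1.9 22.9]] F [-0.9  0.2  0.5] open 0.574 yawY 107.04 z [-2.6e-03  1.0e-04 -1.0e+00]
126
[249 267] [312 268] [[ -9.1 -10.6  78.1]
 [ -8.4   2.2  86.9]
 [ -4.3  14.7  89. ]]
```

View pics/s9z.png

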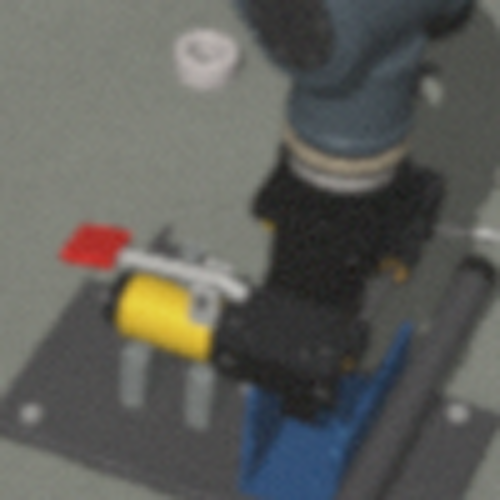

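View pics/w9.png

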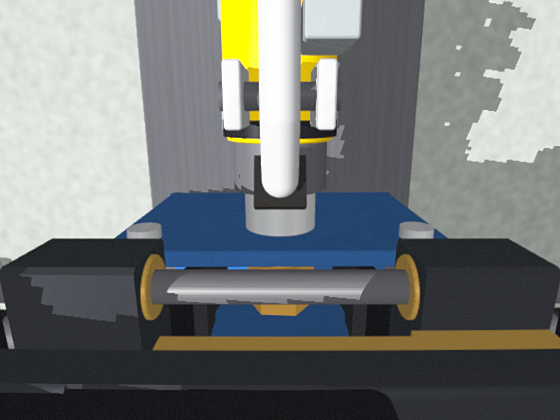

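The jaws straddle the head with no contact force. Closing.

Call:
move_arm([
  {"hand":0,"x":0,"y":0,"z":0,"wx":0,"wy":0,"wz":0},
  {"hand":0,"x":0,"y":0,"z":0,"wx":0,"wy":0,"wz":0},
  {"hand":0,"x":0,"y":0,"z":0,"wx":0,"wy":0,"wz":0},
  {"hand":0,"x":0,"y":0,"z":0,"wx":0,"wy":0,"wz":0},
  {"hand":0,"x":0,"y":0,"z":0,"wx":0,"wy":0,"wz":0},
  {"hand":0,"x":0,"y":0,"z":0,"wx":0,"wy":0,"wz":0},
  {"hand":0,"x":0,"y":0,"z":0,"wx":0,"wy":0,"wz":0},
  {"hand":0,"x":0,"y":0,"z":0,"wx":0,"wy":0,"wz":0},
  {"hand":0,"x":0,"y":0,"z":0,"wx":0,"wy":0,"wz":0},
  {"hand":0,"x":0,"y":0,"z":0,"wx":0,"wy":0,"wz":0},
])

```text
time_s: 11.85
position: [0.6302, 0.0754, 0.0246]
tcp_rot: [[-0.956, -0.293, 0.0], [-0.293, 0.956, 0.001], [-0.0, 0.001, -1.0]]
force: [-0.3, 4.2, 4.8]
opening: 0.293
```

```bash
python3 - <<'E'
from h import *
s=rep();print(s['opening']*87,s['moment'])
c=vision.capture('wrist');save('w10',c)
E
```

```text
t 11.85 pos [0.6302 0.0754 0.0246] station mm [[ 1.9  2.  24.6]] F [-0.3  4.2  4.8] open 0.293 yawY 107.03 z [ 1.e-04  6.e-04 -1.e+00]
25.513400516697743 [ 0.75156148  0.21432636 -0.01787415]
```

Call:
move_arm([
  {"hand":0,"x":0,"y":0,"z":0,"wx":0,"wy":0,"wz":0},
  {"hand":0,"x":0,"y":0,"z":0,"wx":0,"wy":0,"wz":0},
  {"hand":0,"x":0,"y":0,"z":0,"wx":0,"wy":0,"wz":0},
  {"hand":0,"x":0,"y":0,"z":0,"wx":0,"wy":0,"wz":0},
  {"hand":0,"x":0,"y":0,"z":0,"wx":0,"wy":0,"wz":0},
  {"hand":0,"x":0,"y":0,"z":0,"wx":0,"wy":0,"wz":0},
  {"hand":0,"x":0,"y":0,"z":0,"wx":0,"wy":0,"wz":0},
  {"hand":0,"x":0,"y":0,"z":0,"wx":0,"wy":0,"wz":0},
  {"hand":0,"x":0,"y":0,"z":0,"wx":0,"wy":0,"wz":0},
  {"hand":0,"x":0,"y":0,"z":0,"wx":0,"wy":0,"wz":0},
])

```text
time_s: 12.9
position: [0.6302, 0.0754, 0.0246]
tcp_rot: [[-0.956, -0.293, 0.0], [-0.293, 0.956, 0.001], [-0.0, 0.001, -1.0]]
force: [-1.3, 4.0, 5.8]
opening: 0.293
```

```bash
python3 - <<'E'
from h import *
s=rep();print(s['opening']*87,s['moment'])
c=vision.capture('wrist');save('w11',c)
a=cv2.imread('pics/w10.png')[230:340,200:360];b=cv2.imread('pics/w11.png')[230:340,200:360]
print('diff',cv2.absdiff(a,b).mean(),cv2.absdiff(a,b).max())
cv2.imwrite('pics/w1011.png',cv2.resize(np.vstack([a,b]),None,fx=2.5,fy=2.5))
c=vision.capture('scene');save('s11',c);p=pix(mask(c,'red',(255,175,365,270)));P=st(pts(c,p,c['pose']))*1e3;print(np.median(P,0))
E
```

```text
t 12.9 pos [0.6302 0.0754 0.0246] station mm [[ 1.9  2.  24.6]] F [-1.3  4.   5.8] open 0.293 yawY 107.03 z [ 2.e-04  6.e-04 -1.e+00]
25.525112415457574 [ 0.86883227  0.28819153 -0.00829405]
diff 2.263939393939394 97
[-149.03795495   -5.21638141  119.86482534]
```

View pics/w1011.png

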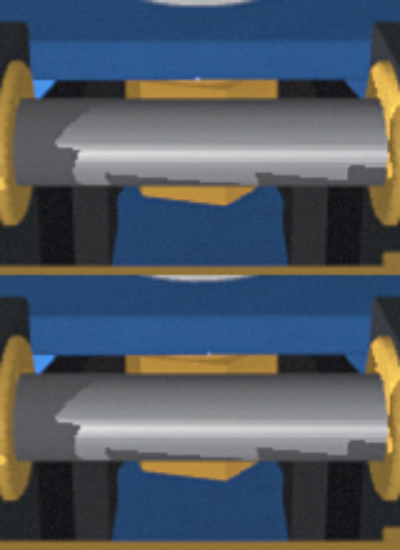

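View pics/s11.png

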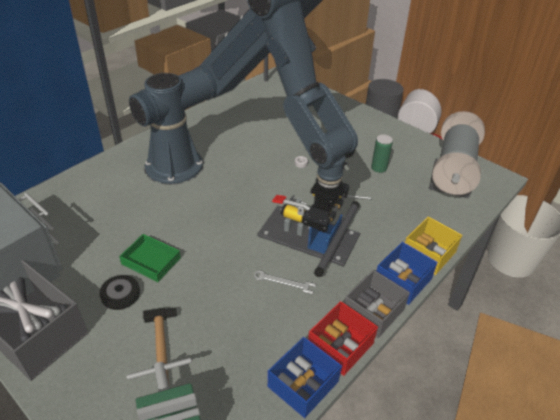

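The head is stopped and held, but the opening is 25.5 mm against 24 mm across flats, and the top apex at (225,205) in the zoom is off-centre. So it's gripped about 7° or more off square. There's plenty of time, so I'll ease the jaws, watch the phase and re-grip square.

```bash
cat >> h.py <<'E'
def headpic(n):
    c=vision.capture('wrist');s=rep();im=c['image'][255:335,215:345,::-1]
    cv2.imwrite(f'pics/{n}.png',cv2.resize(im,None,fx=4,fy=4))
    m=mask(c,'brass',(225,298,335,332));p=pix(m)
    if len(p):
        b={u:p[p[:,0]==u][:,1].max() for u in sorted(set(p[:,0]))};print({int(k):int(v) for k,v in b.items()})
E
python3 -c "
from h import *
headpic('h0')"
```

```text
t 13.05 pos [0.6302 0.0754 0.0246] station mm [[ 1.8  1.9 24.6]] F [-0.8  4.5  5.5] open 0.291 yawY 107.03 z [ 1.e-04  6.e-04 -1.e+00]
{256: 306, 257: 307, 258: 307, 259: 308, 260: 308, 261: 308, 262: 308, 263: 308, 264: 308, 265: 308, 266: 308, 267: 309, 268: 309, 269: 309, 270: 309, 271: 309, 272: 309, 273: 309, 274: 309, 275: 309, 276: 310, 277: 310, 278: 310, 279: 310, 280: 310, 281: 310, 282: 310, 283: 310, 284: 311, 285: 311, 286: 311, 287: 311, 288: 311, 289: 311, 290: 311, 291: 310, 292: 310, 293: 309, 294: 309, 295: 308, 296: 307, 297: 307, 298: 306, 299: 306, 300: 305, 301: 304, 302: 304}
```

Call:
move_arm([
  {"hand":36,"x":0,"y":0,"z":0,"wx":0,"wy":0,"wz":0},
  {"hand":36,"x":0,"y":0,"z":0,"wx":0,"wy":0,"wz":0},
  {"hand":36,"x":0,"y":0,"z":0,"wx":0,"wy":0,"wz":0},
  {"hand":36,"x":0,"y":0,"z":0,"wx":0,"wy":0,"wz":0},
])

```text
time_s: 13.45
position: [0.6301, 0.0743, 0.0238]
tcp_rot: [[-0.956, -0.293, -0.0], [-0.293, 0.956, -0.001], [0.001, -0.0, -1.0]]
force: [0.4, -0.5, -0.7]
opening: 0.408
```

```bash
python3 -c "
from h import *
headpic('h1')"
```

```text
t 13.5 pos [0.6301 0.0744 0.0239] station mm [[ 1.5  1.1 23.9]] F [ 0.5  0.7 -0.8] open 0.41 yawY 107.03 z [-4.e-04 -5.e-04 -1.e+00]
{257: 308, 258: 308, 259: 308, 260: 308, 261: 309, 262: 309, 263: 309, 264: 309, 265: 309, 266: 309, 267: 310, 268: 310, 269: 310, 270: 310, 271: 310, 272: 311, 273: 311, 274: 311, 275: 311, 276: 311, 277: 311, 278: 312, 279: 312, 280: 312, 281: 312, 282: 312, 283: 313, 284: 313, 285: 313, 286: 313, 287: 313, 288: 313, 289: 313, 290: 313, 291: 312, 292: 312, 293: 311, 294: 311, 295: 310, 296: 310, 297: 310, 298: 309, 299: 309, 300: 308, 301: 308, 302: 307, 303: 307, 304: 306, 305: 306, 306: 305, 307: 305, 308: 304, 309: 304}
```

Call:
move_arm([
  {"hand":36,"x":0,"y":0,"z":0,"wx":0,"wy":0,"wz":0},
  {"hand":36,"x":0,"y":0,"z":0,"wx":0,"wy":0,"wz":0},
  {"hand":36,"x":0,"y":0,"z":0,"wx":0,"wy":0,"wz":0},
  {"hand":36,"x":0,"y":0,"z":0,"wx":0,"wy":0,"wz":0},
  {"hand":36,"x":0,"y":0,"z":0,"wx":0,"wy":0,"wz":0},
])

```text
time_s: 14.0
position: [0.6302, 0.075, 0.0244]
tcp_rot: [[-0.956, -0.293, 0.0], [-0.293, 0.956, -0.0], [-0.0, -0.0, -1.0]]
force: [-0.1, -0.0, 0.2]
opening: 0.412
```

```bash
python3 -c "
from h import *
headpic('h2')"
python3 -c "
import cv2,numpy as np
cv2.imwrite('pics/h012.png',cv2.resize(np.vstack([cv2.imread(f'pics/h{i}.png') for i in range(3)]),None,fx=.6,fy=.6))"
```

```text
t 14.05 pos [0.6302 0.075  0.0243] station mm [[ 1.8  1.6 24.3]] F [ 0.4 -0.5 -0.2] open 0.411 yawY 107.05 z [ 1.e-04 -0.e+00 -1.e+00]
{253: 305, 254: 305, 255: 305, 256: 305, 257: 306, 258: 306, 259: 306, 260: 307, 261: 307, 262: 307, 263: 307, 264: 308, 265: 308, 266: 308, 267: 309, 268: 309, 269: 309, 270: 309, 271: 310, 272: 310, 273: 310, 274: 310, 275: 311, 276: 311, 277: 311, 278: 312, 279: 312, 280: 312, 281: 312, 282: 312, 283: 312, 284: 312, 285: 311, 286: 311, 287: 311, 288: 310, 289: 310, 290: 310, 291: 309, 292: 309, 293: 309, 294: 308, 295: 308, 296: 308, 297: 308, 298: 307, 299: 307, 300: 307, 301: 306, 302: 306, 303: 306, 304: 305, 305: 305, 306: 305, 307: 304, 308: 304}
```

View pics/h012.png

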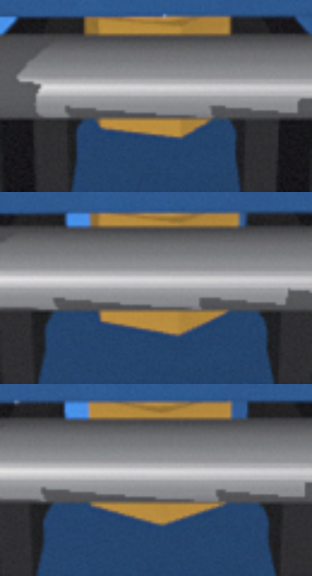

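The apex has moved from column 289 to 282 and the head centre is at about 281, so the head is nearly square now. Closing.

Call:
move_arm([
  {"hand":0,"x":0,"y":0,"z":0,"wx":0,"wy":0,"wz":0},
  {"hand":0,"x":0,"y":0,"z":0,"wx":0,"wy":0,"wz":0},
  {"hand":0,"x":0,"y":0,"z":0,"wx":0,"wy":0,"wz":0},
  {"hand":0,"x":0,"y":0,"z":0,"wx":0,"wy":0,"wz":0},
  {"hand":0,"x":0,"y":0,"z":0,"wx":0,"wy":0,"wz":0},
  {"hand":0,"x":0,"y":0,"z":0,"wx":0,"wy":0,"wz":0},
  {"hand":0,"x":0,"y":0,"z":0,"wx":0,"wy":0,"wz":0},
  {"hand":0,"x":0,"y":0,"z":0,"wx":0,"wy":0,"wz":0},
])

```text
time_s: 14.85
position: [0.63, 0.0754, 0.0243]
tcp_rot: [[-0.956, -0.293, -0.0], [-0.293, 0.956, 0.001], [0.0, 0.001, -1.0]]
force: [-0.3, 2.9, 1.0]
opening: 0.273
```

```bash
python3 -c "
from h import *
headpic('h3')"
```

```text
t 14.9 pos [0.63   0.0754 0.0243] station mm [[ 1.7  2.  24.3]] F [-0.7  2.9  1.4] open 0.274 yawY 107.03 z [-3.e-04  6.e-04 -1.e+00]
{252: 304, 253: 304, 254: 305, 255: 305, 256: 305, 257: 306, 258: 306, 259: 306, 260: 307, 261: 307, 262: 307, 263: 308, 264: 308, 265: 308, 266: 309, 267: 309, 268: 309, 269: 310, 270: 310, 271: 310, 272: 311, 273: 311, 274: 311, 275: 312, 276: 312, 277: 312, 278: 313, 279: 312, 280: 312, 281: 312, 282: 312, 283: 311, 284: 311, 285: 311, 286: 311, 287: 310, 288: 310, 289: 310, 290: 309, 291: 309, 292: 309, 293: 309, 294: 308, 295: 308, 296: 308, 297: 307, 298: 307, 299: 307, 300: 307, 301: 306, 302: 306, 303: 306, 304: 306, 305: 305, 306: 305, 307: 305}
```

Call:
move_arm([
  {"hand":0,"x":0,"y":0,"z":0,"wx":0,"wy":0,"wz":0},
  {"hand":0,"x":0,"y":0,"z":0,"wx":0,"wy":0,"wz":0},
  {"hand":0,"x":0,"y":0,"z":0,"wx":0,"wy":0,"wz":0},
  {"hand":0,"x":0,"y":0,"z":0,"wx":0,"wy":0,"wz":0},
  {"hand":0,"x":0,"y":0,"z":0,"wx":0,"wy":0,"wz":0},
  {"hand":0,"x":0,"y":0,"z":0,"wx":0,"wy":0,"wz":0},
  {"hand":0,"x":0,"y":0,"z":0,"wx":0,"wy":0,"wz":0},
  {"hand":0,"x":0,"y":0,"z":0,"wx":0,"wy":0,"wz":0},
  {"hand":0,"x":0,"y":0,"z":0,"wx":0,"wy":0,"wz":0},
  {"hand":0,"x":0,"y":0,"z":0,"wx":0,"wy":0,"wz":0},
])

```text
time_s: 15.9
position: [0.63, 0.0754, 0.0243]
tcp_rot: [[-0.956, -0.293, -0.0], [-0.293, 0.956, 0.001], [0.0, 0.001, -1.0]]
force: [-0.7, 6.1, 1.1]
opening: 0.272
```

```bash
python3 -c "
from h import *
headpic('h4')
c=vision.capture('scene');p=pix(mask(c,'red',(255,175,365,270)));P=st(pts(c,p,c['pose']))*1e3;print('pad',np.median(P,0))
a=np.load('scene0.npz')['image'].astype(int);d=np.abs(a-c['image']).max(2);print('bystander diff',[(n,int((d[y0:y1,x0:x1]>60).sum())) for n,(x0,y0,x1,y1) in dict(wrench=(250,265,322,298),tray=(115,230,185,282),wheela=(95,270,145,312),mallet=(120,300,210,410),oil=(370,130,395,178),wheelb=(325,136,358,162),spacer=(292,152,312,170)).items()])
cv2.imwrite('pics/h34.png',np.vstack([cv2.imread('pics/h3.png'),cv2.imread('pics/h4.png')]))"
```

```text
t 15.95 pos [0.6301 0.0754 0.0243] station mm [[ 1.7  2.  24.3]] F [-1.8  4.6  1.6] open 0.274 yawY 107.03 z [-2.e-04  6.e-04 -1.e+00]
{252: 304, 253: 304, 254: 305, 255: 305, 256: 305, 257: 306, 258: 306, 259: 306, 260: 307, 261: 307, 262: 307, 263: 308, 264: 308, 265: 308, 266: 309, 267: 309, 268: 309, 269: 310, 270: 310, 271: 310, 272: 311, 273: 311, 274: 311, 275: 312, 276: 312, 277: 312, 278: 313, 279: 312, 280: 312, 281: 312, 282: 312, 283: 311, 284: 311, 285: 311, 286: 310, 287: 310, 288: 310, 289: 310, 290: 309, 291: 309, 292: 309, 293: 309, 294: 308, 295: 308, 296: 308, 297: 307, 298: 307, 299: 307, 300: 307, 301: 306, 302: 306, 303: 306, 304: 306, 305: 305, 306: 305, 307: 305}
pad [-149.9404548    -5.60604693  120.46263346]
bystander diff [('wrench', 0), ('tray', 0), ('wheela', 0), ('mallet', 0), ('oil', 0), ('wheelb', 143), ('spacer', 1)]
```

View pics/h34.png

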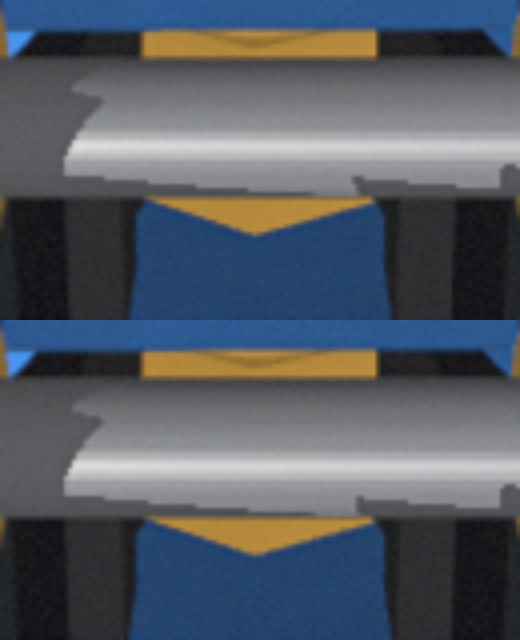

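The head is square (opening 23.8 mm, apex at column 278) and its outline is identical 1 s apart. The lever is still down. The wheel_b difference comes from the arm hiding it in the scene view.

```bash
python3 -c "
from h import *
rep();print(order.hand_in())"
```

```text
t 16.0 pos [0.63   0.0754 0.0243] station mm [[ 1.7  2.  24.3]] F [-1.4  5.   1.7] open 0.275 yawY 107.03 z [-2.e-04  6.e-04 -1.e+00]
the job is handed in; nothing more can be done
None
```

The red lever is latched down, the bolt head is gripped and stopped, and I handed the job in at 16.0 s with the jaws still closed on it.

- **Lever:** I pressed it to its stop (about 16 N) and lifted off. The catch held, and the pad still read about 30 mm down just before hand-in.
- **First grip:** it stopped the bolt, but the head was off square (25.5 mm opening). I released it, let the bolt turn until its flats lined up, and gripped again.
- **Final grip:** the opening is 23.8 mm, matching the 24 mm across flats. The head's outline was the same in two pictures 1 s apart, and wrist force stayed under about 7 N.
- **Disagreement found:** the real fingertips sit about 33–35 mm behind the reported TCP. My first press therefore never touched the pad, so I went by contact force and camera heights instead.
- **Bystanders:** the wrench, tray, wheel_a, mallet, oil can and spacer showed no change from the first picture. The arm partly hid wheel_b, so that check was inconclusive. I ran no numeric check on the screwdriver, but the arm went nowhere near either one at their height.

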